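# Back the vent winder off one notch

### The arm

A 7-joint arm with a two-finger parallel gripper is mounted at the origin on the work surface. World frame = base frame: x ahead of the robot, y to its left, z up, the work surface at z = 0. Lengths are in m, angles in rad, forces in N, time in s.
With the tool pointing down it reaches from about 0.4 to 0.875 m from the base axis. Payload 19.3 kg.
Tool frame: the origin (TCP) lies on the centre line of the jaws, within the pads' length; the fingertips stand 25 mm ahead of it and the grasp point (between the pads) lies 6 mm ahead of it (tips_ahead is the distance from the TCP to the fingertips, in m); z points along the fingers, y is the direction in which the jaws open and shut (so a half turn about z gives the same grasp; the last joint's range is limited). The gripper opens to 85 mm and grips with 20 to 120 N. Pads are 22 mm wide; open, the fingers measure 114 mm over their backs; the gripper's body (76 mm by 85 mm) begins 54 mm behind the grasp point. The pads swing forward as they close: fully open they stand 13 mm farther back than shut.
Start: joints at [-1.207, 0.521, -0.036, 1.599, 0.021, 1.021, -0.113], TCP at [0.263, 0.567, 0.256] pointing down, gripper open.
Joint ranges: [-2.91, 2.91], [-0.3, 2.13], [-1.5, 1.42], [0.17, 2.43], [-1.26, 4.41], [0.16, 1.93], [-2.52, 2.52]. Speed limits (rad/s): [1.89, 1.89, 2.39, 2.39, 3.01, 3.01, 3.01].

### API

Orientations are given as [roll, pitch, yaw] about the fixed x, y, z axes, in that order (R = Rz(yaw) Ry(pitch) Rx(roll)).
In Python, from workcell import observe, grab_frame, job_done, outline_of, tips_ahead gives the robot as it stands. The module is installed in compiled form; this text tells all that it offers.
- The arm moves only by the tool move_arm, never from a script. Its argument "motion" is a list of rows, each a list of 2 entries, a list of its own where there are three numbers: the shift along the world's x, y, z in mm, then the turn, a rotation vector about the world's x, y, z in rad. A call has 1 to 12 rows; each row is the pose to reach, as a shift and turn from the pose commanded when the call began; what a row does not reach only later rows make up. A row lasts 1/8 s, in which the tool goes at most 62.5 mm and 10.7 degrees, less where a joint would pass 70% of its speed; a pose out of reach is approached as far as the arm can. A call with a gripper value outside its range is refused whole. "jaw" is the finger opening in mm, from 0 to 85.4, set as the call begins (left out, the last holds). The fingers move at their own pace and stop on an object; "grip_force" is the grip in N (left out, the last holds). Time passes only in rows, so rows that repeat a pose let the fingers close. It gives the time, the measured TCP pose, the force and the opening at its end, in the units of the state.
- observe(): the state, without advancing time (a new reading comes with each control period).
- grab_frame(name): name is "side" or "top"; returns a dict with "frame" (384x512x3 uint8, red, green, blue), "fx", "fy", "cx", "cy" (pixels), "dist" ([k1, k2, p1, p2, k3] as OpenCV has them; the pictures are not rectified), "T" (4x4, takes a point from camera to world coordinates). Camera axes: x right, y down, z forward; pixel columns grow to the right and rows downward; lengths in m; the calibration is good to about 2 mm. A picture is of the moment at which its call begins. There is no depth.
- job_done(): hands the job in, once; it reports no verdict.
Trained networks look in the newest picture that a camera, given by its name, has taken for a name from the list of things; names that differ only in an ending like _2 or _b are one class to them, and where a whole thing is asked for, a point or a joint stands for the part that bears it (a point fixed in the world has none). Each returns a list of dicts, best first, with "score" (0 to 1); they miss things now and then, are a little off and sometimes report something else, mostly with a low value. They report only what shows in the picture. A call takes as long as a camera call.
- outline_of(label, camera): "pixels" (384x512 bool, what is visible of it) and "pixel" ([column, row] in pixels, amid what is visible of it).
The state is a dict: "clock": time; "qpos": joint angles; "qd": joint speeds; "joint_efforts": joint torques, N m; "position": TCP position; "tool_rot": TCP orientation; "force": force on the tool from outside, world axes, zero at the start; "moment": the same for the moment, N m; "grip_width": finger opening in m.
Only numpy, scipy, OpenCV 4.12 (cv2) and the standard library are available. Lean on these libraries where they do the work, as an engineer would, in place of code of your own. Each camera call takes 0.05 s, during which the arm holds its last target.

### The job

Let the vent winder on the stone shelf back by one notch, using only light fingertip pushes and pinching nothing: push the thumb plate of the pawl away from the wheel so that its nose lifts clear of the toothed wheel (it stays up by itself), then push the wheel backward, its top moving towards the pawl, by exactly one tooth. Then push the thumb plate back so that the pawl is fully down again in the next gap, and leave the lota, mug, soap box and scrubber where they stand.

Things in the scene. Friction and masses are not known exactly. Their poses are not given: they have to be found in the camera images.
- winder: Vent winder fixed to the shelf. Origin on the shelf under the wheel's centre; z up; wheel axle along its x axis, pawl on its +y side. Base plate x -85 to 45, y -130 to 170, 12 mm high. Gear housing (x -67 to -22, y -38 to 38, 105 mm high) and pawl post (x -32 to -20, y 100 to 130, 155 mm high) stand on the -x side of wheel and pawl.
- axle (a point): Centre of the steel wheel, 100 mm above the shelf. Disc of radius 42 mm with 8 straight radial teeth, 45 degrees apart, 10 mm thick, 18 mm wide along the axle, tips at radius 75 mm. At wheel joint 0 one tooth leans 7.5 degrees from straight up to the pawl's side (+y), the next leans 37.5 degrees to -y; one notch backward brings this next one to where the first stood.
- wheel (a joint): Wheel angle, rad; grows as it turns backward, its top moving towards the pawl (winder +y). One notch = 0.785. Starts within 0.06 of 0 and stays where it is left (2 N at a tooth tip moves it). A seated pawl leaves a little play and blocks backward turning.
- pivot (a point): Pivot of the dark steel pawl, 140 mm above the shelf, 115 mm from the wheel's centre along winder +y. From it an arm (16 mm wide, 14 mm thick) rises at 25 degrees towards the wheel, 75 mm along, to a nose that dips into a gap between teeth; a thumb plate stands up from the pivot, leaning 0.35 rad towards the wheel when the pawl is down.
- thumb_top (a point): Middle of the top edge of the pawl's thumb plate. The plate is 8 mm thick (in winder y) and 30 mm wide (along the axle), its top 62 mm from the pivot; it turns with the pawl: its lean from upright, away from the wheel, is the pawl angle minus 0.35 rad.
- pawl (a joint): Pawl angle, rad: 0 seated (nose down in a gap, thumb plate leaning to the wheel); grows to 1.15 as the thumb plate is pushed away from the wheel (winder +y) and the nose rises. The nose clears the teeth from about 0.4; 0.7 to 0.9 leaves room for a gripper over the wheel. Stays at any angle; 2 to 5 N at the top of the plate moves it.
- lota: Hammered steel water pot, 106 mm across, 98 mm high; loose bystander. Origin at its underside.
- mug: Orange plastic mug, 84 mm across, 95 mm high, with a side handle; loose bystander. Origin at its underside.
- soap_box: Pink plastic soap box, 79 x 109 x 38 mm; loose bystander. Origin at its underside.
- scrubber: Wooden back scrubber, 300 mm long and 60 mm wide, 36 mm high, lying along its x axis; loose bystander. Origin at its underside, 160 mm from the brush end.

How it is judged:
By the outcome, as a careful person would: the job done as asked, in the order asked, and still so for the second after the job is handed in, with the robot touching nothing.
It also fails if it takes over 58 s, if anything falls off the work surface, if the arm or the gripper's body presses on something with over 40 N, if the wrist force passes 120 N, or if a joint passes its speed limit or range.

## Working session

There is one attempt and no reset: what is moved stays moved. The work goes in short steps, Python scripts to look and compute and a tool call to move; the robot and the scene stay as the last step left them, time stands still between calls to the robot, and variables do not carry over. Pictures are saved under pics/ and viewed, and the job is handed in when it is done.

Besides the shell and the picture viewer there is one more tool, called after "Emit:" as name(argument=value, ...), one argument or row to a line, values as JSON. move_arm: Moves the arm, as the interface text tells. Its arguments: {"type":"object","properties":{"motion":{"type":"array"},"jaw":{"type":"number"},"grip_force":{"type":"number"}},"required":["motion"]}

```bash
mkdir -p pics
cat > h.py <<'E'
import numpy as np, cv2
from workcell import *
def snap(cam,fn):
    f=grab_frame(cam); cv2.imwrite('pics/'+fn,cv2.cvtColor(f['frame'],cv2.COLOR_RGB2BGR)); return f
def K(f): return np.array([[f['fx'],0,f['cx']],[0,f['fy'],f['cy']],[0,0,1.]])
def ray(f,px):
    u=cv2.undistortPoints(np.array([[px]],float),K(f),np.array(f['dist'],float))[0,0]
    T=np.array(f['T']); d=T[:3,:3]@np.array([u[0],u[1],1]); return T[:3,3],d/np.linalg.norm(d)
def atz(f,px,z):
    o,d=ray(f,px); return o+d*(z-o[2])/d[2]
def proj(f,P):
    T=np.linalg.inv(np.array(f['T'])); P=np.atleast_2d(P).astype(float)
    r=cv2.Rodrigues(T[:3,:3])[0]; return cv2.projectPoints(P,r,T[:3,3],K(f),np.array(f['dist'],float))[0][:,0]
def tri(f1,p1,f2,p2):
    o1,d1=ray(f1,p1);o2,d2=ray(f2,p2)
    s=np.linalg.lstsq(np.c_[d1,-d2],o2-o1,rcond=None)[0]
    a=o1+s[0]*d1;b=o2+s[1]*d2; return (a+b)/2,np.linalg.norm(a-b)
E
python3 - <<'E'
from h import *
np.set_printoptions(precision=3,suppress=True)
s=observe(); print(s['clock'],s['position'],s['tool_rot'],s['force'],s['grip_width'],tips_ahead)
for c in ['side','top']:
    f=snap(c,c+'0.png'); print(c,np.array(f['T']),f['fx'],f['dist'])
    for l in ['winder','axle','wheel','pawl','pivot','thumb_top','lota','mug','soap_box','scrubber']:
        for o in outline_of(l,c)[:2]: print(l,round(o['score'],2),o['pixel'],o['pixels'].sum())
E
```

```text
0.0 [0.263 0.567 0.256] [-3.14   0.     2.708] [-0.405 -0.398  0.349] 0.08565075335199805 0.025
side [[ 0.98  -0.136  0.142  0.499]
 [-0.196 -0.612  0.766 -0.754]
 [-0.018 -0.779 -0.627  0.809]
 [ 0.     0.     0.     1.   ]] 394.71619396224077 [-0.128  0.     0.     0.     0.   ]
winder 0.86 [212.2, 276.9] 4921
axle 0.81 [219.4, 252.4] 616
wheel 0.75 [219.0, 256.7] 616
wheel 0.22 [249.8, 202.8] 998
pawl 0.8 [216.6, 206.6] 288
pivot 0.68 [216.3, 206.3] 259
thumb_top 0.76 [217.0, 206.0] 283
lota 0.87 [240.9, 349.2] 2341
mug 0.55 [268.9, 231.6] 1273
soap_box 0.65 [286.8, 295.0] 1444
scrubber 0.93 [251.7, 202.1] 1019
scrubber 0.74 [219.1, 206.6] 271
top [[-0.021 -0.99   0.139  0.5  ]
 [-1.     0.018 -0.025  0.063]
 [ 0.023 -0.139 -0.99   1.076]
 [ 0.     0.     0.     1.   ]] 391.2406212777085 [-0.125  0.     0.     0.     0.   ]
winder 0.84 [296.2, 244.3] 5066
axle 0.63 [319.2, 239.5] 300
wheel 0.82 [317.8, 237.7] 321
pawl 0.94 [273.5, 237.7] 402
pivot 0.58 [277.4, 232.3] 441
thumb_top 0.61 [273.8, 236.3] 417
lota 0.73 [394.0, 233.3] 1444
mug 0.58 [268.8, 184.3] 964
mug 0.37 [318.3, 237.6] 335
soap_box 0.7 [338.8, 180.6] 1169
scrubber 0.61 [204.9, 199.8] 1400
```

Run:
```python
import cv2
a=cv2.imread('pics/side0.png')[150:400,130:350]; b=cv2.imread('pics/top0.png')[130:310,180:440]
cv2.imwrite('pics/side0z.png',cv2.resize(a,None,fx=2.6,fy=2.4 and 2.3,interpolation=cv2.INTER_CUBIC))
cv2.imwrite('pics/top0z.png',cv2.resize(b,None,fx=3,fy=3,interpolation=cv2.INTER_CUBIC))
```

```text
(no output)
```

View pics/side0z.png

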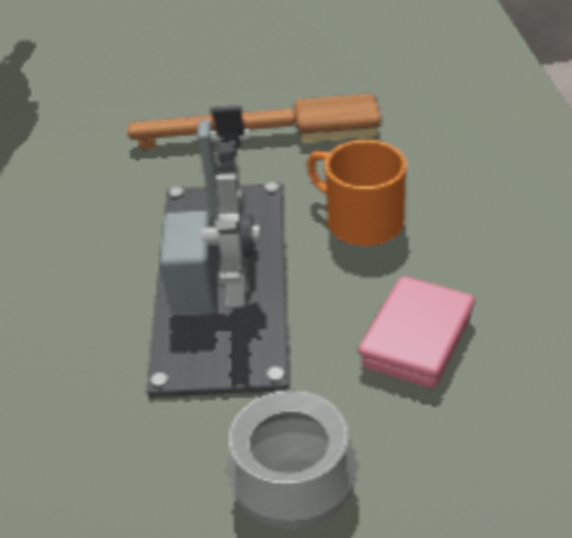

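View pics/top0z.png

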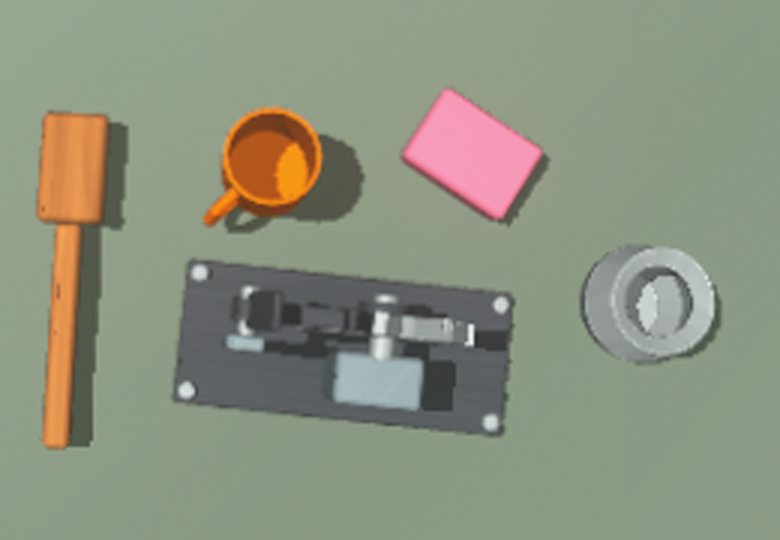

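View pics/side0.png

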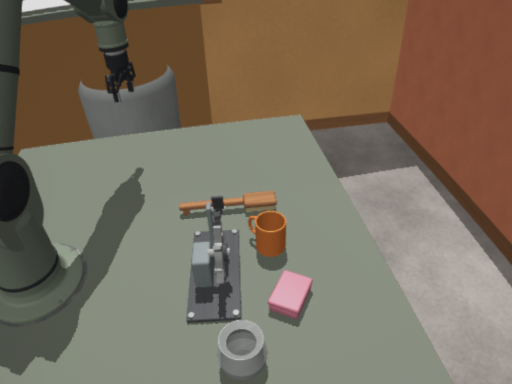

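```bash
cat > fit.py <<'E'
from h import *
from scipy.optimize import least_squares
import pickle,os
def W(p,P):
    c,s=np.cos(p[2]),np.sin(p[2]); P=np.atleast_2d(P)
    return np.c_[p[0]+c*P[:,0]-s*P[:,1],p[1]+s*P[:,0]+c*P[:,1],P[:,2]]
def wheelpts(th,x=9):
    # th joint; lines for teeth at side x
    segs=[]
    for k in range(8):
        a=np.radians(7.5+45*k)+th
        d=np.array([0,np.sin(a),np.cos(a)]);n=np.array([0,np.cos(a),-np.sin(a)])
        c=np.array([0,0,.1])
        q=[c+d*.042+n*.005,c+d*.075+n*.005,c+d*.075-n*.005,c+d*.042-n*.005]
        segs.append(np.array(q)+[x/1000,0,0])
    return segs
def pawlpts(a):
    pv=np.array([0,.115,.14]); l=a-.35
    u=np.array([0,np.sin(l),np.cos(l)]);v=np.array([0,np.cos(l),-np.sin(l)])
    out=[]
    for x in(-.015,.015): out.append(np.array([pv+u*.062+v*.004,pv+u*.062-v*.004,pv-v*.004,pv+v*.004])+[x,0,0])
    out.append(np.array([o[0] for o in out]));out.append(np.array([o[1] for o in out]))
    b=np.radians(25)+a; out.append(np.array([pv,pv+.075*np.array([0,-np.cos(b),np.sin(b)])]))
    return out
def draw(f,p,th,a,fn,crop,sc):
    im=cv2.cvtColor(f['frame'],cv2.COLOR_RGB2BGR); x0,y0,x1,y1=crop
    im=cv2.resize(im[y0:y1,x0:x1],None,fx=sc,fy=sc,interpolation=cv2.INTER_CUBIC)
    raw=im.copy()
    def pl(P,col):
        q=(proj(f,W(p,P))+.5-[x0,y0])*sc-.5
        cv2.polylines(im,[np.int32(q*8)],True,col,1,cv2.LINE_AA,3)
    pl(np.array([[-85,-130,12],[45,-130,12],[45,170,12],[-85,170,12]])/1e3,(0,255,0))
    pl(np.array([[-67,-38,105],[-22,-38,105],[-22,38,105],[-67,38,105]])/1e3,(0,255,255))
    for s in wheelpts(th): pl(s,(0,0,255))
    for s in pawlpts(a): pl(s,(255,128,0))
    cv2.imwrite('pics/'+fn,np.hstack([raw,im]) if im.shape[1]*2<=800 else im)
E
python3 - <<'E'
from fit import *
np.set_printoptions(precision=4,suppress=True)
ft=grab_frame('top');fs=grab_frame('side')
pt=np.array([[190,260],[513,294],[502,436],[173,402]])/3+[180,130]-.33
ps=np.array([[163,187],[285,187],[288,387],[150,391]])/[2.6,2.3]+[130,150]-.3
C=np.array([[45,170,12],[45,-130,12],[-85,-130,12],[-85,170,12]])/1e3
Cs=C[[3,0,1,2]]
r=lambda p:np.r_[(proj(ft,W(p,C))-pt).ravel(),(proj(fs,W(p,Cs))-ps).ravel()]
s=least_squares(r,[.5,-.1,0],loss='soft_l1'); print(s.x,s.fun.round(1)); p=s.x
np.save('p.npy',p)
print('axle',W(p,[[0,0,.1]]),'top',W(p,[[0,.115-.062*np.sin(.35),.14+.062*np.cos(.35)]]))
draw(ft,p,0,0,'t1.png',(220,200,370,290),5)
draw(fs,p,0,0,'s1.png',(180,180,260,330),4)
for l,z,h in [('lota',.098,0),('mug',.095,0),('soap_box',.038,0),('scrubber',.036,0)]:
    o=outline_of(l,'top')
    if o: print(l,atz(ft,o[0]['pixel'],z))
E
```

```text
[ 0.5104 -0.0881 -0.1292] [-0.6 -0.6  0.3 -0.2  0.   0.1 -0.4  0.   1.1  0.8 -1.1 -1.7  0.5 -0.1
 -1.8  1.3]
axle [[ 0.5104 -0.0881  0.1   ]] top [[0.5224 0.0048 0.1982]]
lota [ 0.5184 -0.3141  0.098 ]
mug [0.6408 0.0135 0.095 ]
soap_box [ 0.6626 -0.1859  0.038 ]
scrubber [0.6091 0.175  0.036 ]
```

View pics/t1.png

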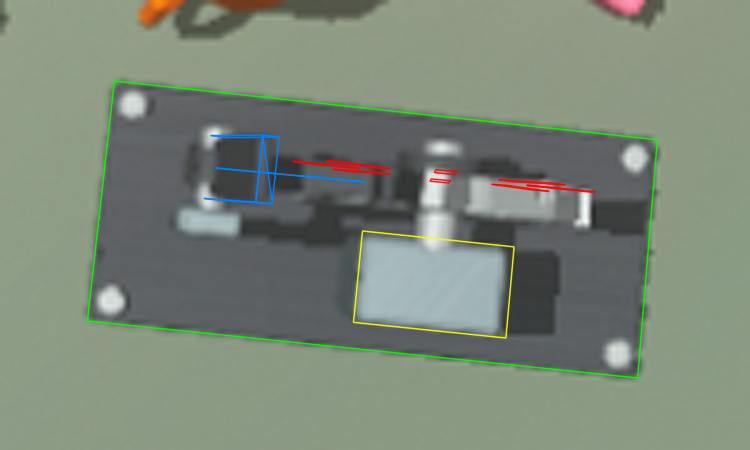

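View pics/s1.png

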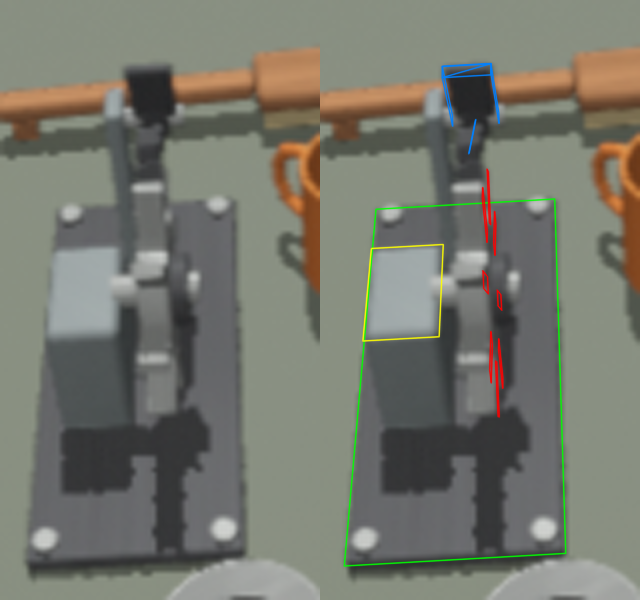

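```bash
cat >> fit.py <<'E'
def tips(f,p,th,fn,crop,sc,ks=(0,7,6)):
    x0,y0,x1,y1=crop
    im=cv2.cvtColor(f['frame'],cv2.COLOR_RGB2BGR)[y0:y1,x0:x1]
    im=cv2.resize(im,None,fx=sc,fy=sc,interpolation=cv2.INTER_CUBIC); raw=im.copy()
    for k in ks:
        a,b=wheelpts(th,9)[k],wheelpts(th,-9)[k]
        for Q in (np.array([a[1],a[2],b[2],b[1]]),np.array([a[2],a[3],b[3],b[2]])):
            q=(proj(f,W(p,Q))+.5-[x0,y0])*sc-.5
            cv2.polylines(im,[np.int32(q*8)],True,[(0,0,255),(0,255,0)][Q is None],1,cv2.LINE_AA,3)
    cv2.imwrite('pics/'+fn,np.hstack([raw,im]))
E
python3 - <<'E'
from fit import *
p=np.load('p.npy');fs=grab_frame('side');ft=grab_frame('top')
tips(fs,p,0,'s2.png',(205,205,245,290),7)
tips(ft,p,0,'t2.png',(280,215,345,260),6)
E
```

```text
(no output)
```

View pics/s2.png

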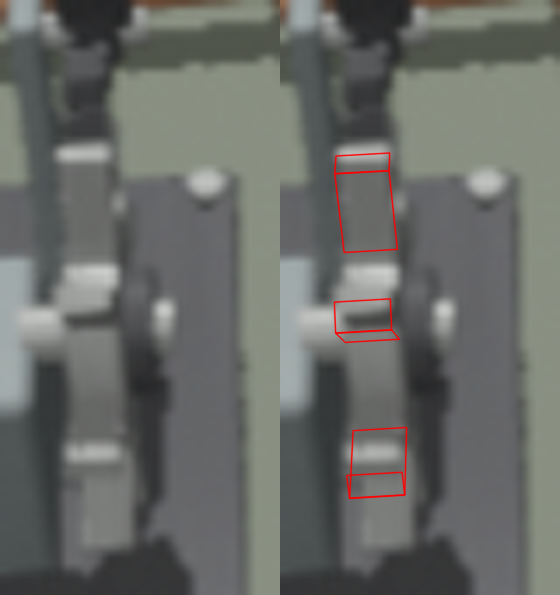

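View pics/t2.png

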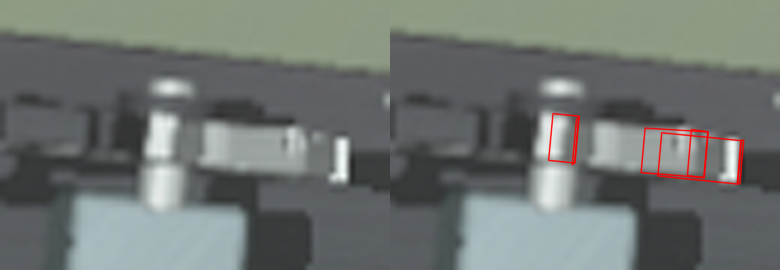

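Run:
```python
from fit import *
p=np.load('p.npy');fs=grab_frame('side');ft=grab_frame('top')
tips(fs,p,0.06,'s3.png',(205,205,245,290),7)
tips(ft,p,0.06,'t3.png',(280,215,345,260),6)
```

```text
(no output)
```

View pics/s3.png

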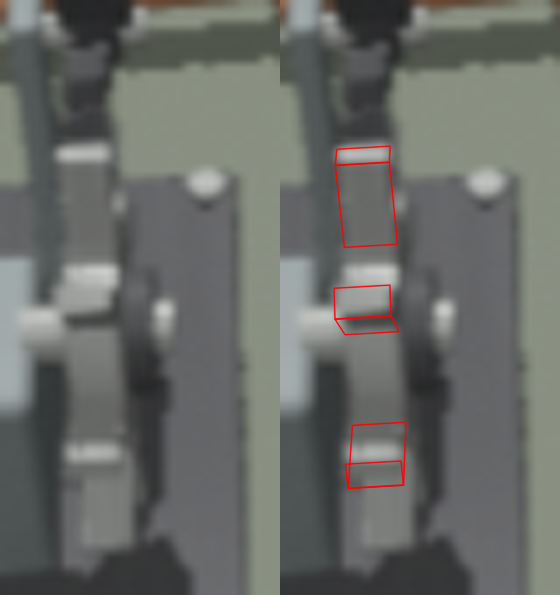

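View pics/t3.png

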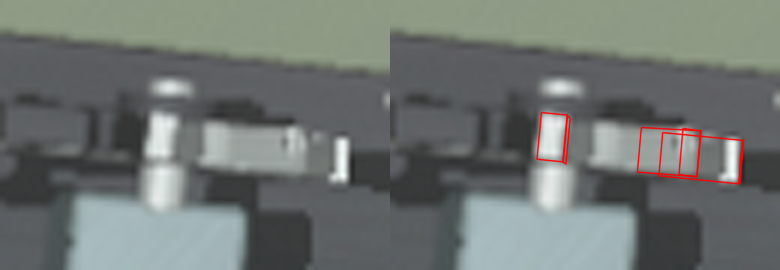

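Emit:
move_arm(
  motion=[
    [[0,0,15],[0,0,-0.18]],
    [[0,0,30],[0,0,-0.36]],
    [[0,0,45],[0,0,-0.54]],
    [[0,0,45],[0,0,-0.72]],
    [[0,0,45],[0,0,-0.9]],
    [[0,0,45],[0,0,-1.08]],
    [[0,0,45],[0,0,-1.267]],
    [[0,0,45],[0,0,-1.267]],
  ],
  jaw=0,
  grip_force=20,
)

```text
clock: 2.6
position: [0.2625, 0.5672, 0.3013]
tool_rot: [3.141, 0.0, 1.442]
force: [-0.0, 0.2, -0.4]
grip_width: -0.0003
```

Run:
```python
from fit import *
np.set_printoptions(precision=1,suppress=True)
p=np.load('p.npy');s=observe();print(s['position'],s['force'])
q=np.array([.2625,.5672,.3013])
for n,P in [('wheel hi',[0,-.013,.30]),('wheel probe',[0,-.013,.156+.025]),('plate hi',[.022,.070,.30]),('back hi',[0,.175,.30])]:
    w=W(p,[P])[0]; print(n,w*1e3,(w-q)*1e3)
# fingertip image
snap('side','s4.png'); snap('top','t4.png')
```

```text
[0.3 0.6 0.3] [-0.   0.2 -0.4]
wheel hi [ 508.7 -101.   300. ] [ 246.2 -668.2   -1.3]
wheel probe [ 508.7 -101.   181. ] [ 246.2 -668.2 -120.3]
plate hi [541.2 -21.5 300. ] [ 278.7 -588.7   -1.3]
back hi [532.9  85.4 300. ] [ 270.4 -481.8   -1.3]
```

View pics/t4.png

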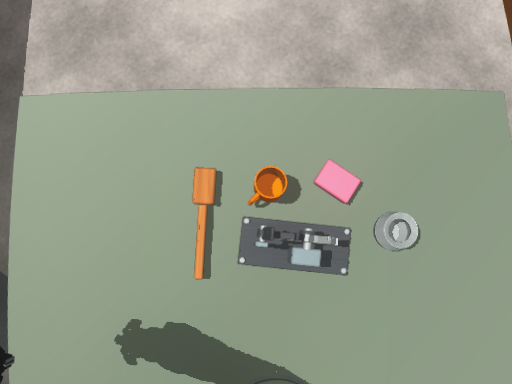

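Emit:
move_arm(
  motion=[
    [[18,-50,0],[0,0,0]],
    [[37,-100,0],[0,0,0]],
    [[59,-160,0],[0,0,0]],
    [[81,-220,0],[0,0,0]],
    [[103,-280,0],[0,0,0]],
    [[125,-340,0],[0,0,0]],
    [[147,-400,0],[0,0,0]],
    [[169,-460,0],[0,0,0]],
    [[191,-520,0],[0,0,0]],
    [[213,-580,0],[0,0,0]],
    [[232,-630,0],[0,0,0]],
    [[246,-668,0],[0,0,0]],
  ],
)

```text
clock: 4.2
position: [0.5091, -0.1038, 0.3014]
tool_rot: [3.141, 0.0, 1.443]
force: [0.9, 1.5, 0.3]
grip_width: 0.0002
```

Emit:
move_arm(
  motion=[
    [[0,0,0],[0,0,0]],
    [[0,0,-10],[0,0,0]],
    [[0,0,-30],[0,0,0]],
    [[0,0,-55],[0,0,0]],
    [[0,0,-75],[0,0,0]],
    [[0,0,-80],[0,0,0]],
    [[0,0,-80],[0,0,0]],
  ],
)

```text
clock: 5.08
position: [0.5087, -0.1003, 0.2214]
tool_rot: [-3.141, -0.0, 1.442]
force: [0.2, 0.1, 0.1]
grip_width: -0.0
```

Run:
```python
from fit import *
np.set_printoptions(precision=4,suppress=True)
p=np.load('p.npy');s=observe();print(s['clock'],s['position'],s['tool_rot'],s['force'],s['qpos'])
fs=snap('side','s5.png')
P=np.array(s['position']); 
im=cv2.imread('pics/s5.png')
for z in (.025,.015,.035):
    q=proj(fs,[P-[0,0,z]])[0]; print(z,q); cv2.circle(im,tuple(np.int32(q+.5)),0,(0,0,255),-1)
cv2.imwrite('pics/s5z.png',cv2.resize(im[120:320,150:320],None,fx=3.5,fy=2.9 and 3,interpolation=cv2.INTER_NEAREST))
snap('top','t5.png')
```

```text
5.075 [ 0.5087 -0.1003  0.2214] [-3.1414 -0.0002  1.4423] [0.2005 0.0505 0.0588] [-0.3154  0.4477  0.5317  1.935  -0.3002  0.8371  0.2481]
0.025 [215.116  227.5343]
0.015 [214.69   224.2956]
0.035 [215.5368 230.726 ]
```

View pics/s5z.png

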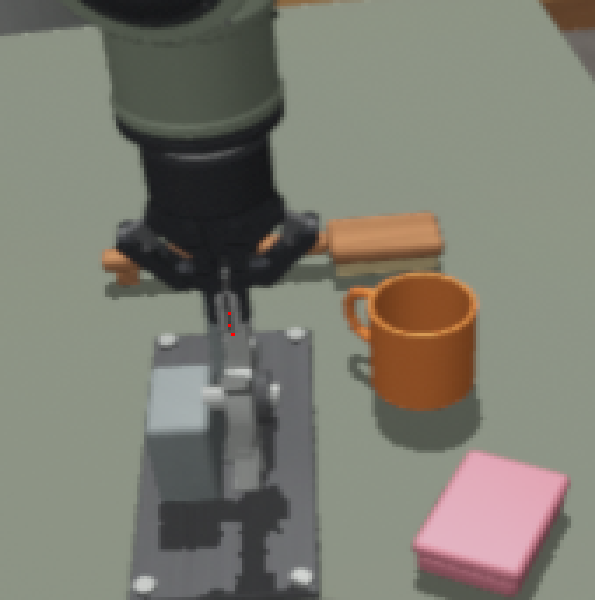

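Run:
```python
import cv2
im=cv2.imread('pics/s5.png')[195:275,190:250]
cv2.imwrite('pics/s5y.png',cv2.resize(im,None,fx=7,fy=7,interpolation=cv2.INTER_CUBIC))
im=cv2.imread('pics/t5.png')[190:290,220:380]
cv2.imwrite('pics/t5y.png',cv2.resize(im,None,fx=4,fy=4,interpolation=cv2.INTER_CUBIC))
```

```text
(no output)
```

View pics/s5y.png

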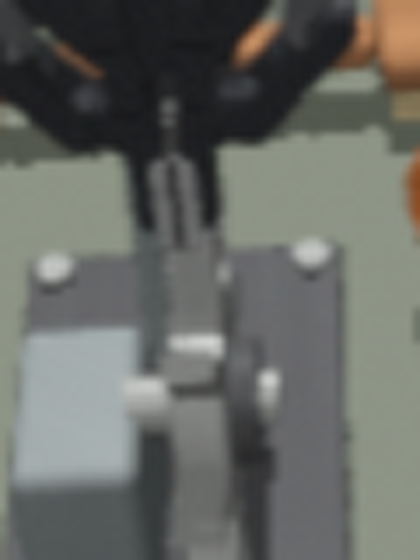

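View pics/t5y.png

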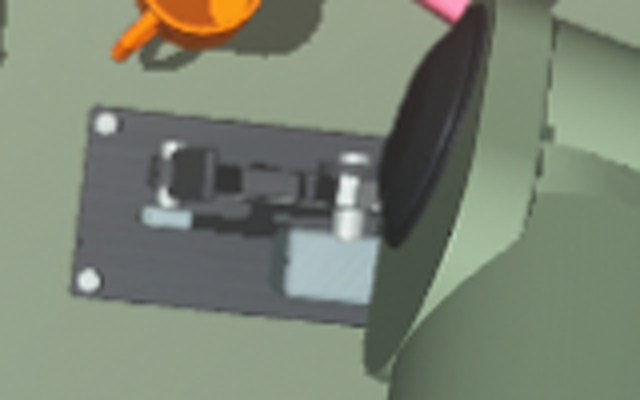

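Emit:
move_arm(
  motion=[
    [[0,0,-15],[0,0,0]],
    [[0,0,-30],[0,0,0]],
    [[0,0,-38],[0,0,0]],
    [[0,0,-40],[0,0,0]],
    [[0,0,-40],[0,0,0]],
  ],
)

```text
clock: 5.8
position: [0.5088, -0.101, 0.1813]
tool_rot: [-3.142, 0.0, 1.441]
force: [-0.1, -0.2, 0.6]
grip_width: -0.0002
```

Emit:
move_arm(
  motion=[
    [[0.1,1,0],[0,0,0]],
    [[0.3,2,0],[0,0,0]],
    [[0.4,3,0],[0,0,0]],
    [[0.5,4,0],[0,0,0]],
    [[0.5,4,0],[0,0,0]],
    [[0.5,4,0],[0,0,0]],
  ],
)

```text
clock: 6.55
position: [0.5092, -0.0969, 0.1813]
tool_rot: [-3.142, 0.0, 1.441]
force: [-0.3, -0.1, 0.1]
grip_width: 0.0001
```

Emit:
move_arm(
  motion=[
    [[0.1,0.5,0],[0,0,0]],
    [[0.1,1,0],[0,0,0]],
    [[0.1,1,0],[0,0,0]],
    [[0.1,1,0],[0,0,0]],
  ],
)

```text
clock: 7.05
position: [0.5093, -0.0959, 0.1813]
tool_rot: [-3.142, -0.0, 1.441]
force: [0.1, -0.2, -0.0]
grip_width: 0.0002
```

Emit:
move_arm(
  motion=[
    [[0.1,0.5,0],[0,0,0]],
    [[0.1,1,0],[0,0,0]],
    [[0.1,1,0],[0,0,0]],
    [[0.1,1,0],[0,0,0]],
  ],
)

```text
clock: 7.55
position: [0.5094, -0.0949, 0.1813]
tool_rot: [3.142, -0.0, 1.441]
force: [0.4, -0.5, -0.5]
grip_width: 0.0001
```

Emit:
move_arm(
  motion=[
    [[0.1,0.5,0],[0,0,0]],
    [[0.1,1,0],[0,0,0]],
    [[0.1,1,0],[0,0,0]],
    [[0.1,1,0],[0,0,0]],
  ],
)

```text
clock: 8.05
position: [0.5095, -0.0939, 0.1813]
tool_rot: [3.142, 0.0, 1.441]
force: [0.3, -0.0, 0.1]
grip_width: 0.0001
```

Emit:
move_arm(
  motion=[
    [[0.1,0.5,0],[0,0,0]],
    [[0.1,1,0],[0,0,0]],
    [[0.1,1,0],[0,0,0]],
  ],
)

```text
clock: 8.43
position: [0.5096, -0.0928, 0.1813]
tool_rot: [-3.142, -0.0, 1.441]
force: [-0.7, -0.5, -0.1]
grip_width: -0.0
```

Emit:
move_arm(
  motion=[
    [[0.1,0.5,0],[0,0,0]],
    [[0.1,1,0],[0,0,0]],
    [[0.1,1,0],[0,0,0]],
  ],
)

```text
clock: 8.8
position: [0.5097, -0.0918, 0.1813]
tool_rot: [-3.142, -0.0, 1.441]
force: [-1.3, -0.1, -0.5]
grip_width: 0.0001
```

Emit:
move_arm(
  motion=[
    [[0.1,0.5,0],[0,0,0]],
    [[0.1,1,0],[0,0,0]],
    [[0.1,1,0],[0,0,0]],
  ],
)

```text
clock: 9.18
position: [0.5098, -0.0909, 0.1813]
tool_rot: [-3.142, -0.0, 1.441]
force: [-0.3, -0.8, -0.0]
grip_width: -0.0
```

Run:
```python
from fit import *
p=np.load('p.npy');fs=grab_frame('side');s=observe();print(s['force'],s['moment'],s['clock'])
tips(fs,p,0.055,'s6.png',(200,190,250,280),7)
```

```text
[-0.10549735 -0.78125373  0.94675382] [-0.0082973  -0.02698034  0.008773  ] 9.225
```

View pics/s6.png

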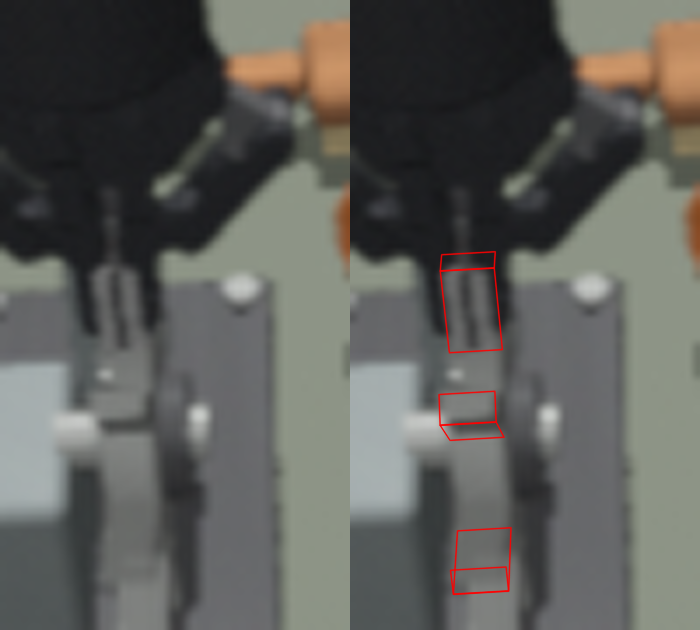

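Emit:
move_arm(
  motion=[
    [[0.1,0.5,0],[0,0,0]],
    [[0.1,1,0],[0,0,0]],
    [[0.1,1,0],[0,0,0]],
  ],
)

```text
clock: 9.6
position: [0.5099, -0.09, 0.1813]
tool_rot: [-3.142, 0.0, 1.441]
force: [0.3, -2.5, -1.1]
grip_width: 0.0003
```

Emit:
move_arm(
  motion=[
    [[0,0,0],[0,0,0]],
  ],
)

```text
clock: 9.72
position: [0.5099, -0.09, 0.1813]
tool_rot: [3.142, 0.0, 1.441]
force: [0.3, -2.2, -1.1]
grip_width: 0.0001
```

Emit:
move_arm(
  motion=[
    [[-0.5,-4,0],[0,0,0]],
    [[-1,-7,0],[0,0,0]],
    [[-1,-7,20],[0,0,0]],
    [[-1,-7,60],[0,0,0]],
    [[-1,-7,80],[0,0,0]],
    [[10,20,80],[0,0,0]],
    [[22,45,80],[0,0,0]],
    [[31,63,80],[0,0,0]],
    [[31,63,70],[0,0,0]],
    [[31,63,45],[0,0,0]],
    [[31,63,29],[0,0,0]],
    [[31,63,29],[0,0,0]],
  ],
)

```text
clock: 11.22
position: [0.5403, -0.0276, 0.2093]
tool_rot: [-3.14, 0.001, 1.44]
force: [0.0, -0.9, 0.6]
grip_width: -0.0003
```

Run:
```python
from fit import *
p=np.load('p.npy');fs=grab_frame('side');s=observe();print(s['force'],s['position'],s['clock'])
tips(fs,p,0.055,'s7.png',(200,160,250,280),5)
ft=grab_frame('top');draw(ft,p,0.055,0,'t7.png',(220,200,370,290),5)
```

```text
[0.41114665 0.30328332 0.62815572] [ 0.54072018 -0.02751983  0.21017498] 11.275
```

View pics/s7.png

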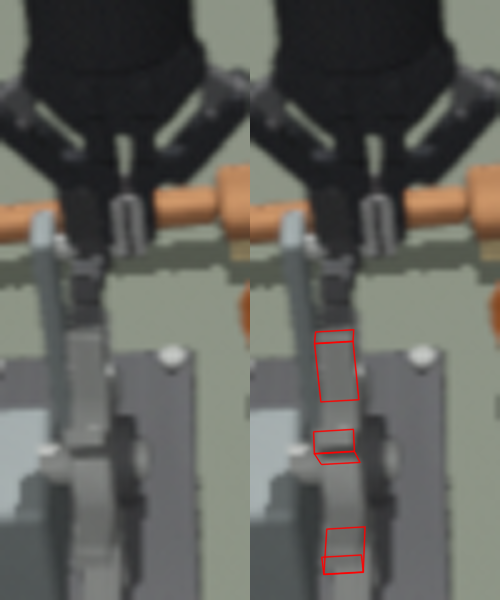

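View pics/t7.png

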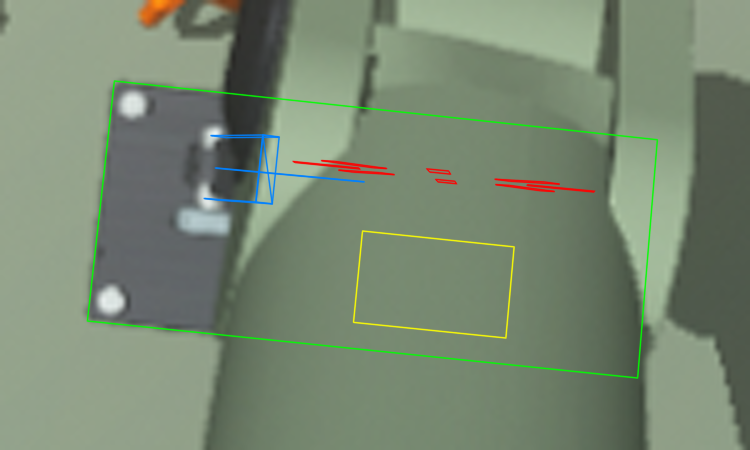

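Emit:
move_arm(
  motion=[
    [[-3,0.4,0],[0,0,0]],
    [[-7,0.9,0],[0,0,0]],
    [[-6.4,5.9,0],[0,0,0]],
    [[-5.7,10.9,0],[0,0,0]],
    [[-5,15.9,0],[0,0,0]],
    [[-4.5,19.9,0],[0,0,0]],
    [[-4.1,22.9,0],[0,0,0]],
    [[-3.8,25.9,0],[0,0,0]],
    [[-3.8,25.9,0],[0,0,0]],
  ],
)

```text
clock: 12.45
position: [0.5371, -0.0008, 0.2103]
tool_rot: [-3.142, -0.0, 1.441]
force: [-0.2, -1.0, 1.8]
grip_width: -0.0002
```

Run:
```python
from fit import *
p=np.load('p.npy');fs=grab_frame('side');s=observe();print(s['force'],s['position'],s['clock'])
tips(fs,p,0.055,'s8.png',(200,160,250,280),5)
```

```text
[-0.13452799 -0.95140388 -0.14202695] [ 0.53709642 -0.00082042  0.21022525] 12.5
```

View pics/s8.png

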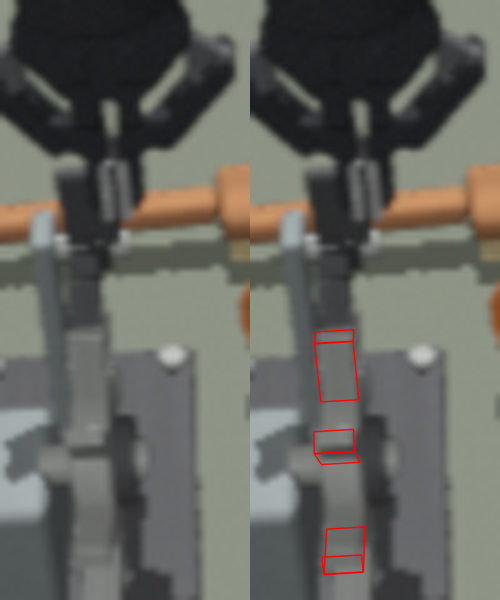

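Emit:
move_arm(
  motion=[
    [[0.5,4,0],[0,0,0]],
    [[1,8,0],[0,0,0]],
    [[1.6,12,0],[0,0,0]],
    [[2.1,16,0],[0,0,0]],
    [[2.6,20,0],[0,0,0]],
    [[3.1,24,0],[0,0,0]],
    [[3.6,28,0],[0,0,0]],
    [[3.9,30,0],[0,0,0]],
    [[4.2,32,0],[0,0,0]],
    [[4.2,32,0],[0,0,0]],
  ],
)

```text
clock: 13.75
position: [0.5413, 0.0312, 0.2103]
tool_rot: [-3.142, -0.0, 1.441]
force: [0.3, -1.4, -0.2]
grip_width: 0.0001
```

Run:
```python
from fit import *
p=np.load('p.npy');fs=grab_frame('side');s=observe();print(s['force'],s['position'],s['clock'])
draw(fs,p,0.055,.8,'s9.png',(190,140,260,270),5)
ft=grab_frame('top');draw(ft,p,0.055,.8,'t9.png',(220,200,370,290),5)
```

```text
[-0.22362685 -0.33525275  0.04326763] [0.54134583 0.03117151 0.21031021] 13.8
```

View pics/s9.png

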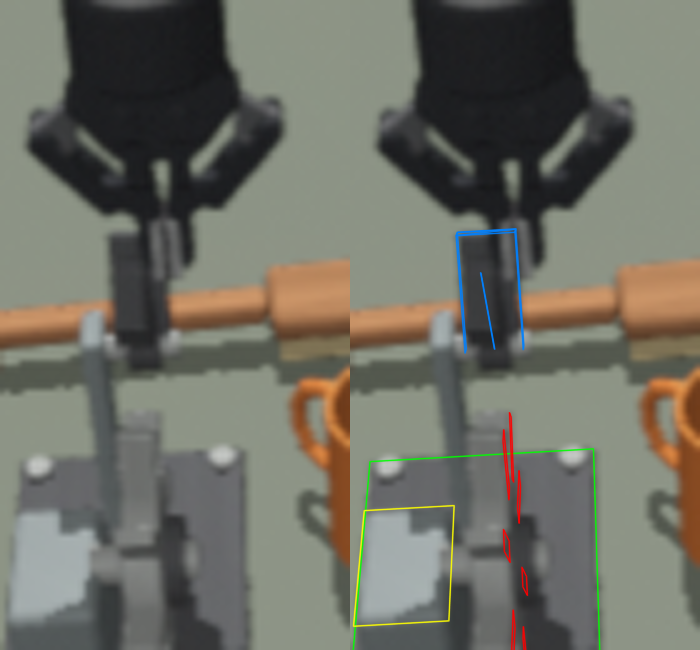

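View pics/t9.png

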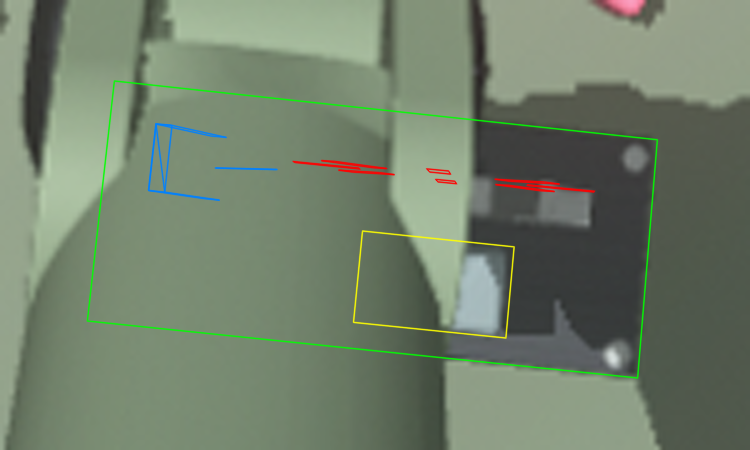

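Emit:
move_arm(
  motion=[
    [[-0.4,-3,0],[0,0,0]],
    [[-0.4,-3,15],[0,0,0]],
    [[-0.4,-3,45],[0,0,0]],
    [[-2,-10,65],[0,0,0]],
    [[-10,-45,65],[0,0,0]],
    [[-22,-95,65],[0,0,0]],
    [[-32,-145,65],[0,0,0]],
    [[-39,-183,60],[0,0,0]],
    [[-39,-183,45],[0,0,0]],
    [[-39,-183,15],[0,0,0]],
    [[-39,-183,-5],[0,0,0]],
    [[-39,-183,-5],[0,0,0]],
  ],
)

```text
clock: 15.35
position: [0.5021, -0.1511, 0.2046]
tool_rot: [-3.14, -0.0, 1.441]
force: [-0.9, -0.6, 0.1]
grip_width: -0.0
```

Run:
```python
from fit import *
p=np.load('p.npy');fs=grab_frame('side');s=observe();print(s['force'],s['position'],s['clock'])
draw(fs,p,0.055,.8,'s10.png',(190,140,260,270),5)
ft=grab_frame('top');draw(ft,p,0.055,.8,'t10.png',(220,200,370,290),5)
```

```text
[ 0.58136848 -0.6068075   0.7564312 ] [ 0.50246721 -0.15144519  0.20557498] 15.4
```

View pics/s10.png

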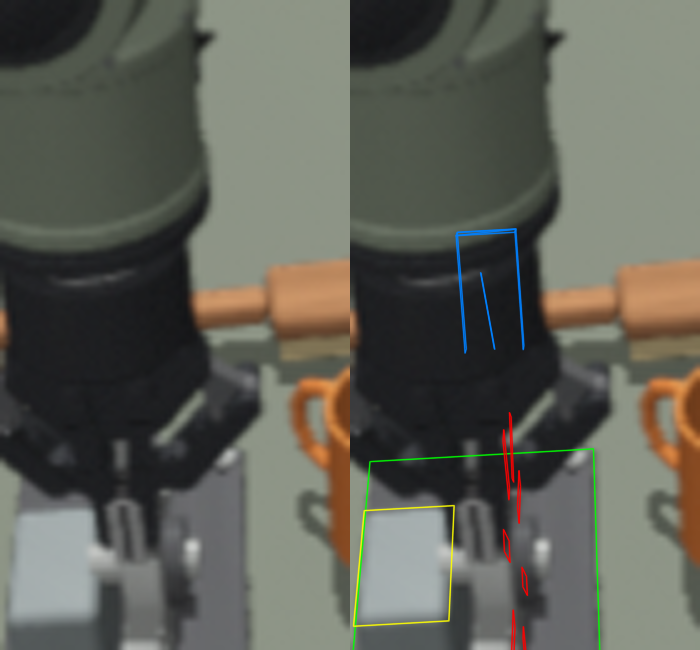

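View pics/t10.png

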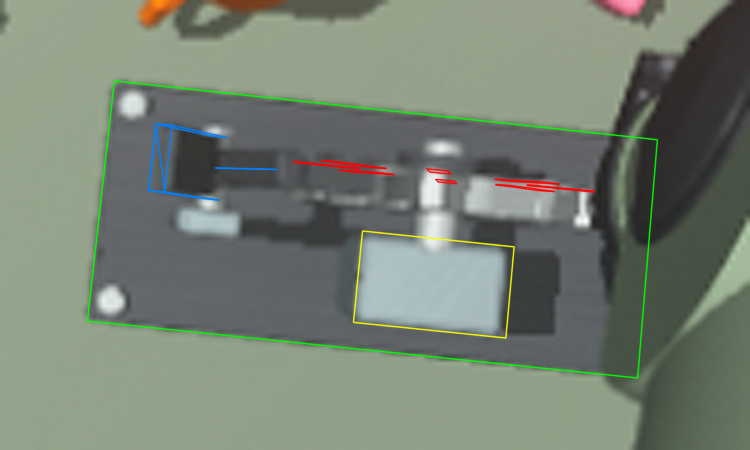

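Run:
```python
from fit import *
p=np.load('p.npy').copy();ft=grab_frame('top')
p2=p.copy();p2[:2]=W(p,[[0,.0037,0]])[0,:2];np.save('p2.npy',p2)
im=cv2.cvtColor(ft['frame'],cv2.COLOR_RGB2BGR)
for a in(.55,.75):
    draw(ft,p2,0.0,a,'t11_%d.png'%(a*100),(240,215,315,250),10)
cv2.imwrite('pics/t11.png',np.vstack([cv2.resize(im[210:250,240:315],None,fx=10,fy=7,interpolation=cv2.INTER_CUBIC)*2]))
cv2.imwrite('pics/t11b.png',np.vstack([cv2.imread('pics/t11_55.png')[:290],cv2.imread('pics/t11_75.png')[:290]]))
```

```text
(no output)
```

View pics/t11b.png

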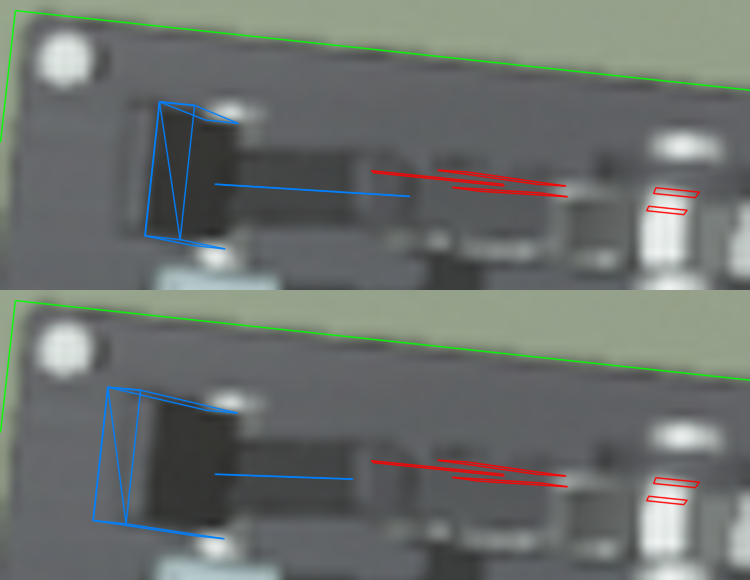

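View pics/t11.png

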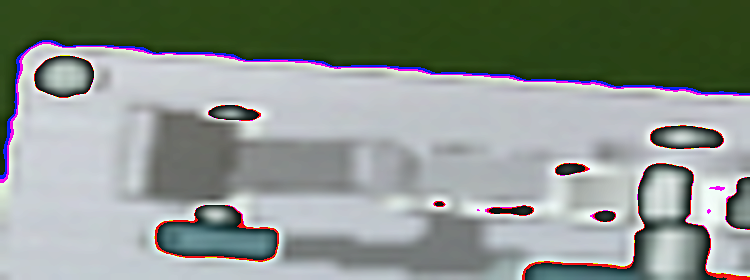

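Emit:
move_arm(
  motion=[
    [[0,0,-10],[0,0,0]],
    [[0,0,-25],[0,0,0]],
    [[0,0,-32],[0,0,0]],
    [[0.5,4,-32],[0,0,0]],
    [[1,8,-32],[0,0,0]],
    [[1.4,12,-32],[0,0,0]],
    [[1.9,16,-32],[0,0,0]],
    [[2.2,18,-32],[0,0,0]],
    [[2.4,20,-32],[0,0,0]],
  ],
)

```text
clock: 16.62
position: [0.5048, -0.1319, 0.1734]
tool_rot: [3.141, 0.0, 1.441]
force: [-0.8, -4.1, 3.7]
grip_width: 0.0001
```

Run:
```python
from fit import *
p=np.load('p.npy');fs=grab_frame('side');s=observe();print(s['force'],s['position'],s['clock'])
tips(fs,p,0.055,'s12.png',(200,190,250,280),7)
```

```text
[ 0.15708926 -1.922367    2.90922658] [ 0.50479482 -0.13165519  0.17329734] 16.675
```

View pics/s12.png

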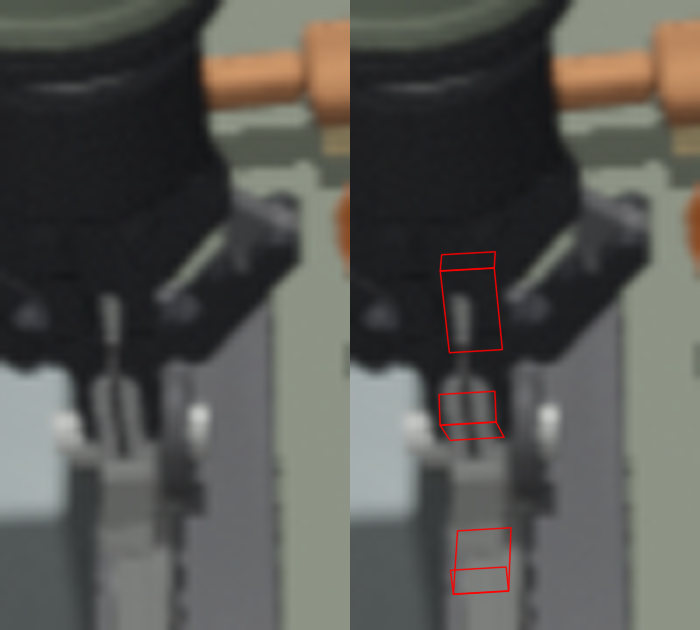

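Emit:
move_arm(
  motion=[
    [[0.4,3,0],[0,0,0]],
    [[0.8,6,0],[0,0,0]],
    [[1.2,9,0],[0,0,0]],
    [[1.6,12,0],[0,0,0]],
    [[1.9,15,0],[0,0,0]],
    [[2.3,18,0],[0,0,0]],
    [[2.7,21,0],[0,0,0]],
    [[3.1,24,0],[0,0,0]],
    [[3.5,27,0],[0,0,0]],
    [[3.9,30,0],[0,0,0]],
    [[3.9,30,4],[0,0,0]],
    [[3.9,30,8],[0,0,0]],
  ],
)

```text
clock: 18.18
position: [0.5086, -0.1019, 0.1816]
tool_rot: [-3.141, -0.0, 1.441]
force: [0.4, -0.1, -0.5]
grip_width: -0.0
```

Run:
```python
from fit import *
p=np.load('p.npy');fs=grab_frame('side');s=observe();print(s['force'],s['position'],s['clock'])
tips(fs,p,0.055,'s13.png',(200,190,250,280),7)
ft=grab_frame('top');draw(ft,p,0.055,.8,'t13.png',(220,200,370,290),5)
```

```text
[0.39758146 0.38165316 0.70418438] [ 0.50881054 -0.10202832  0.18203514] 18.225
```

View pics/s13.png

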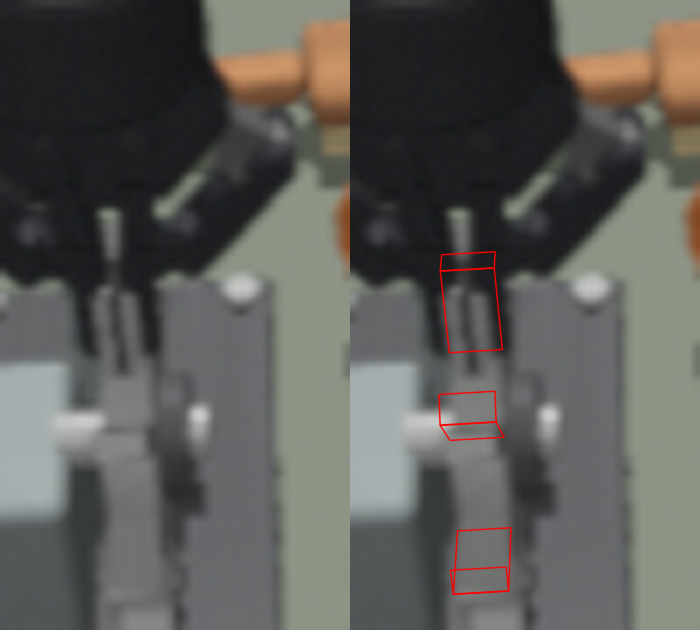

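View pics/t13.png

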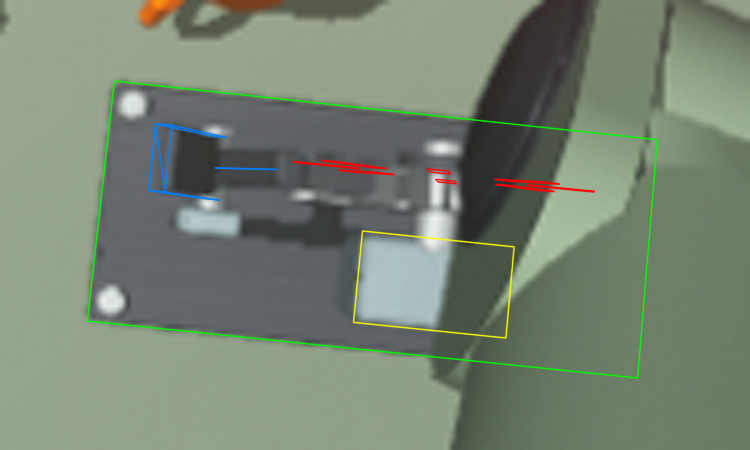

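Emit:
move_arm(
  motion=[
    [[0.2,2,-0.4],[0,0,0]],
    [[0.5,4,-0.6],[0,0,0]],
    [[0.7,6,-0.6],[0,0,0]],
    [[0.9,8,-0.6],[0,0,0]],
    [[1,9,-0.6],[0,0,0]],
    [[1.1,10,-0.6],[0,0,0]],
    [[1.1,10.6,-0.6],[0,0,0]],
    [[1.2,11.2,-0.6],[0,0,0]],
    [[1.2,11.6,-0.6],[0,0,0]],
    [[1.2,11.6,-0.6],[0,0,0]],
  ],
)

```text
clock: 19.52
position: [0.5098, -0.0903, 0.1807]
tool_rot: [-3.141, -0.0, 1.441]
force: [0.8, -1.3, -1.1]
grip_width: 0.0001
```

Run:
```python
from fit import *
s=observe();print(s['force'],s['position'],s['clock'])
```

```text
[ 0.77931714 -1.25752015 -1.12079026] [ 0.50977768 -0.0903281   0.1806563 ] 19.525
```

Emit:
move_arm(
  motion=[
    [[-0.4,-3,0],[0,0,0]],
    [[-0.8,-6,0],[0,0,0]],
    [[-0.8,-6,15],[0,0,0]],
    [[-0.8,-6,50],[0,0,0]],
    [[-0.8,-6,85],[0,0,0]],
    [[-0.8,-6,100],[0,0,0]],
    [[3,20,100],[0,0,0]],
    [[9,65,100],[0,0,0]],
    [[15,115,100],[0,0,0]],
    [[20,155,100],[0,0,0]],
    [[23,176,100],[0,0,0]],
    [[23,176,100],[0,0,0]],
  ],
)

```text
clock: 21.02
position: [0.5328, 0.0865, 0.2806]
tool_rot: [-3.141, 0.0, 1.443]
force: [-0.0, -0.9, -0.1]
grip_width: -0.0001
```

Run:
```python
from fit import *
p=np.load('p.npy');fs=grab_frame('side');s=observe();print(s['force'],s['position'],s['clock'])
tips(fs,p,0.055,'s14.png',(200,190,250,280),7)
draw(fs,p,0.055,.75,'s14b.png',(190,140,260,270),5)
```

```text
[-0.97408237 -0.40128353 -0.02508511] [0.53271185 0.0850509  0.280652  ] 21.075
```

View pics/s14.png

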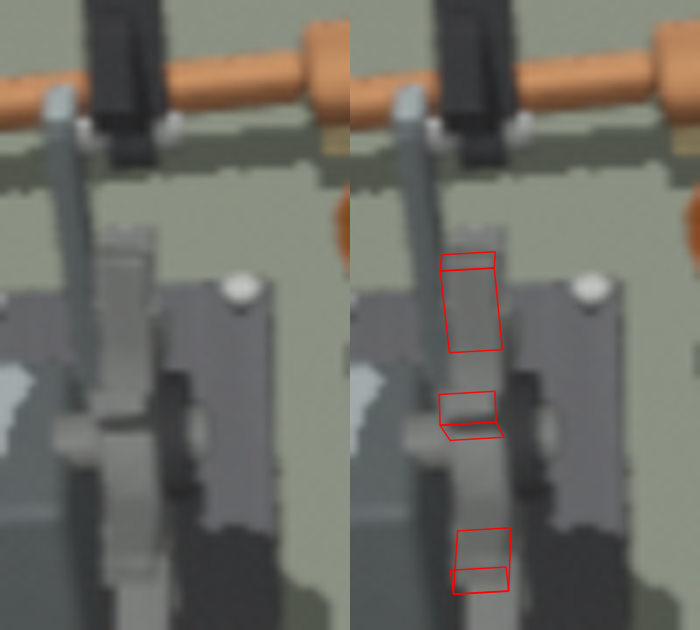

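View pics/s14b.png

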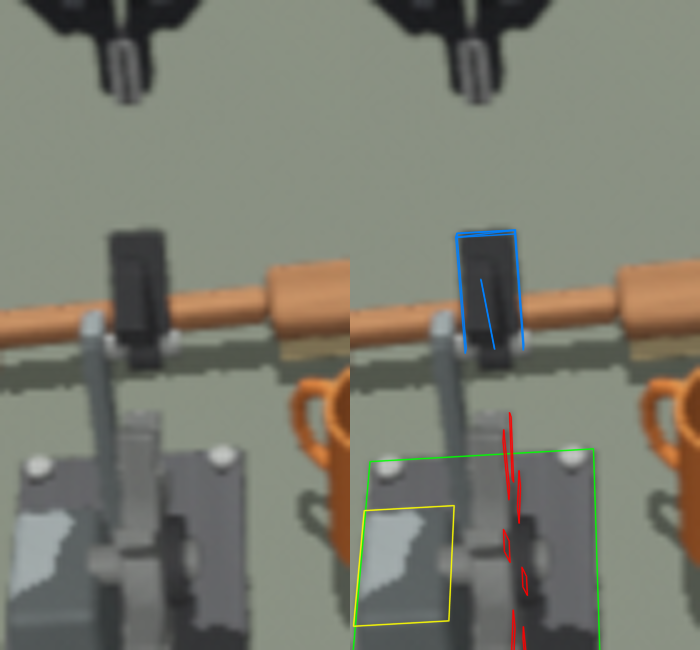

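Run:
```python
import cv2,numpy as np
a=cv2.imread('pics/s9.png');b=cv2.imread('pics/s14b.png')
A=a[400:650,85:215];B=b[400:650,85:215]
cv2.imwrite('pics/cmp.png',cv2.convertScaleAbs(cv2.resize(np.hstack([A,B,cv2.absdiff(A,B)*2]),None,fx=2,fy=2),alpha=1.5))
```

```text
(no output)
```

View pics/cmp.png

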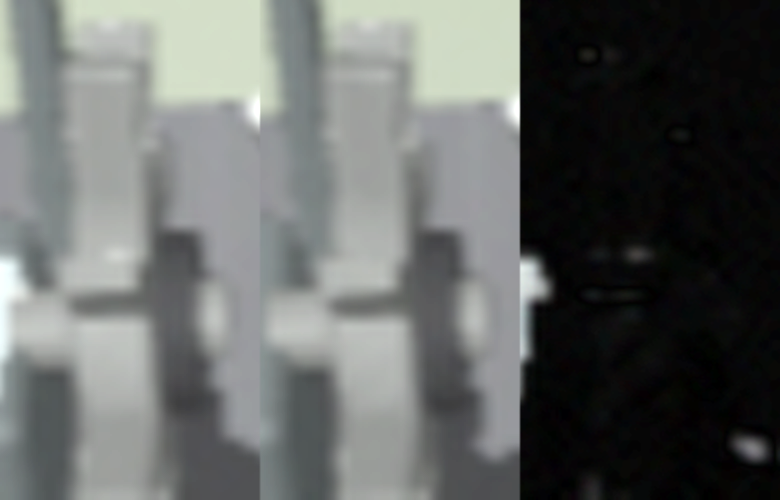

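Emit:
move_arm(
  motion=[
    [[0,0,-10],[0,0,0]],
    [[0,0,-40],[0,0,0]],
    [[0,0,-65],[0,0,0]],
    [[0,0,-72],[0,0,0]],
    [[-1.3,-10,-72],[0,0,0]],
    [[-2.6,-20,-72],[0,0,0]],
    [[-3.3,-25,-72],[0,0,0]],
    [[-3.9,-30,-72],[0,0,0]],
    [[-4.5,-35,-72],[0,0,0]],
    [[-5.2,-40,-72],[0,0,0]],
    [[-5.8,-45,-72],[0,0,0]],
    [[-5.8,-45,-72],[0,0,0]],
  ],
)

```text
clock: 22.58
position: [0.5269, 0.0401, 0.2087]
tool_rot: [-3.141, 0.0, 1.44]
force: [0.3, 0.1, 0.6]
grip_width: -0.0004
```

Emit:
move_arm(
  motion=[
    [[-0.3,-2,0],[0,0,0]],
    [[-0.5,-4,0],[0,0,0]],
    [[-0.8,-6,0],[0,0,0]],
    [[-0.8,-6,0],[0,0,0]],
  ],
)

```text
clock: 23.08
position: [0.5262, 0.0344, 0.2087]
tool_rot: [-3.142, 0.0, 1.441]
force: [0.8, -0.2, 1.1]
grip_width: 0.0
```

Run:
```python
from fit import *
p=np.load('p.npy');fs=grab_frame('side');s=observe();print(s['force'],s['position'],s['clock'])
draw(fs,p,0.055,0,'s15.png',(190,140,260,270),5)
```

```text
[-0.357977   -0.39655379  1.12879638] [0.52621519 0.03445275 0.20870903] 23.125
```

View pics/s15.png

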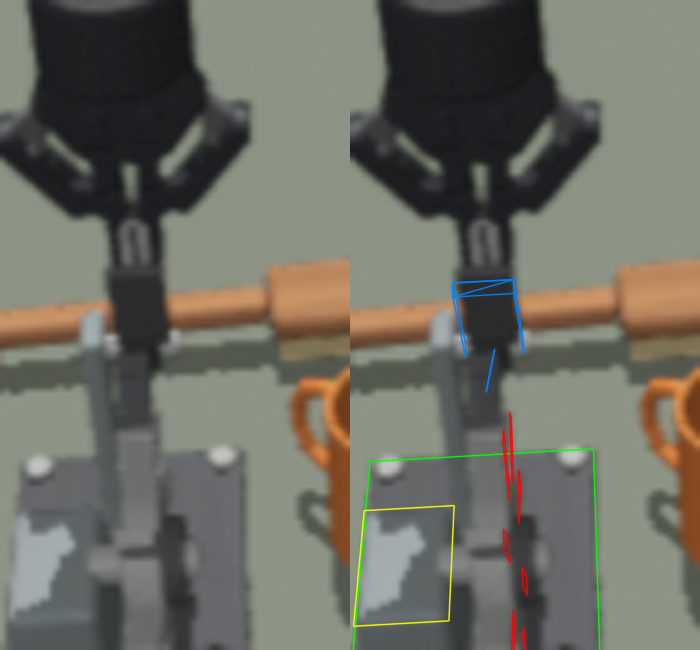

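Emit:
move_arm(
  motion=[
    [[-0.3,-2,0],[0,0,0]],
    [[-0.5,-4,0],[0,0,0]],
    [[-0.8,-6,0],[0,0,0]],
    [[-0.8,-6,0],[0,0,0]],
  ],
)

```text
clock: 23.62
position: [0.5254, 0.0283, 0.2087]
tool_rot: [-3.142, 0.0, 1.44]
force: [-0.4, -0.2, 0.1]
grip_width: 0.0001
```

Emit:
move_arm(
  motion=[
    [[-0.2,-1.5,0],[0,0,0]],
    [[-0.4,-3,0],[0,0,0]],
    [[-0.4,-3,0],[0,0,0]],
  ],
)

```text
clock: 24.0
position: [0.5251, 0.0263, 0.2087]
tool_rot: [-3.142, -0.001, 1.441]
force: [1.2, 6.6, -0.9]
grip_width: 0.0003
```

Emit:
move_arm(
  motion=[
    [[-0.1,-1,0],[0,0,0]],
    [[-0.3,-2,0],[0,0,0]],
    [[-0.3,-2,0],[0,0,0]],
  ],
)

```text
clock: 24.38
position: [0.525, 0.0258, 0.2087]
tool_rot: [3.142, -0.003, 1.443]
force: [2.2, 15.2, -2.5]
grip_width: -0.0002
```

Run:
```python
from fit import *
p=np.load('p.npy');fs=grab_frame('side');s=observe();print(s['force'],s['position'],s['clock'])
draw(fs,p,0.055,0,'s16.png',(190,140,260,270),5)
```

```text
[ 1.94060588 14.08278882 -1.53081781] [0.52504215 0.02581478 0.20868466] 24.425
```

View pics/s16.png

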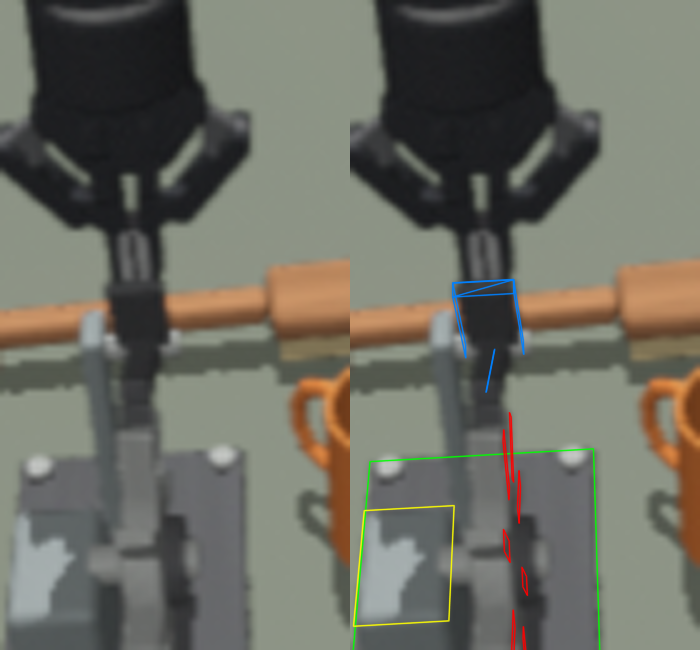

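Emit:
move_arm(
  motion=[
    [[0.8,6,0],[0,0,0]],
    [[2.5,20,0],[0,0,0]],
    [[6,45,15],[0,0,0]],
    [[6,60,50],[0,0,0]],
    [[0,100,80],[0,0,0]],
    [[-10,150,90],[0,0,0]],
    [[-25,205,90],[0,0,0]],
    [[-45,260,90],[0,0,0]],
    [[-65,315,90],[0,0,0]],
    [[-85,360,90],[0,0,0]],
    [[-95,385,90],[0,0,0]],
    [[-95,385,90],[0,0,0]],
  ],
)

```text
clock: 25.92
position: [0.4281, 0.411, 0.2982]
tool_rot: [-3.141, 0.0, 1.444]
force: [-0.2, -0.6, -0.2]
grip_width: -0.0
```

Run:
```python
from fit import *
s=observe();print(s['force'],s['position'],s['clock'])
snap('side','s17.png');snap('top','t17.png')
for n,c in(('side0','s17'),('top0','t17')):
    a=cv2.imread(f'pics/{n}.png');b=cv2.imread(f'pics/{c}.png')
    y0,y1,x0,x1=(185,275,195,250) if 's17'==c else (215,275,235,355)
    A,B=a[y0:y1,x0:x1],b[y0:y1,x0:x1]
    st=np.hstack if c=='s17' else np.vstack
    r=cv2.resize(st([A,B,cv2.absdiff(A,B)*2]),None,fx=4.5 if c=='s17' else 3.3,fy=4.5 if c=='s17' else 3.3,interpolation=cv2.INTER_CUBIC)
    cv2.imwrite('pics/c_'+c+'.png',r)
    d=cv2.absdiff(a,b).max(2); print(c,(d>40).sum())
```

```text
[-0.23255112 -0.58979454 -0.15779547] [0.42806107 0.41101018 0.29819138] 25.925
s17 13414
t17 20729
```

View pics/c_s17.png

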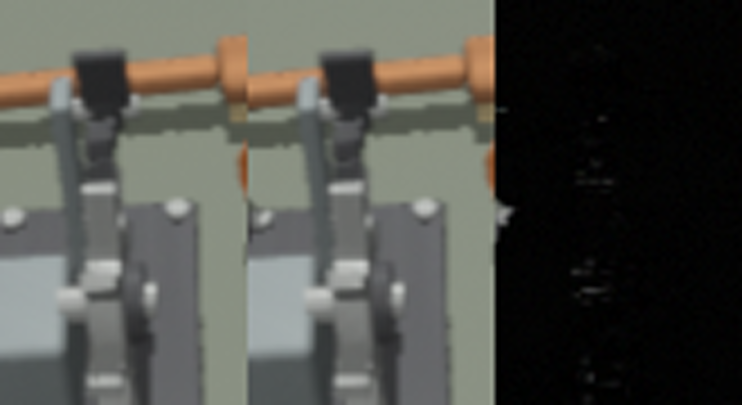

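View pics/c_t17.png

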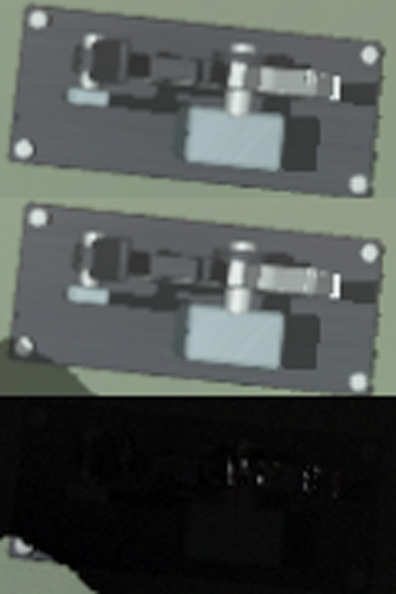

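View pics/t17.png

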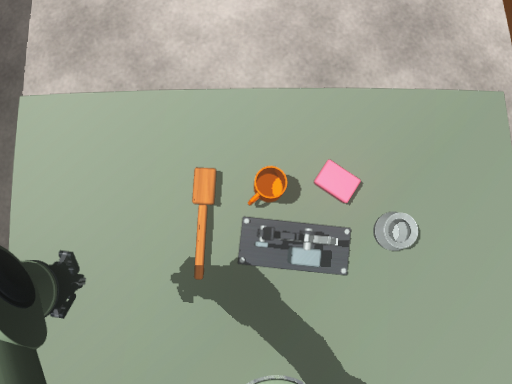

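The pawl plate (side view, around pixel 217,200) looks the same as at the start. The wheel teeth also match to under a pixel, now one tooth on, and the bystanders have not moved. The arm is clear of everything, so I am handing in.

```bash
python3 -c "
from workcell import *
print(job_done())"
```

```text
the job is handed in; nothing more can be done
None
```

I let the winder back one notch with closed-finger pushes and handed the job in at about 26 s. No verdict was reported.

**What I did**
- **Reference touch:** before lifting the pawl, I touched the upright tooth at about 2.5 N to get an exact stop position. This may have used up a little of the wheel's play, less than about 1 mm.
- **Pawl up:** I pushed the thumb plate away from the wheel to about 0.7 rad, and it stayed up.
- **Wheel back:** I pushed the next tooth until the finger was within about 0.3 mm of that stop position.
- **Pawl down:** I pushed the plate back until it met a firm stop, at about 15 N, and moved the arm clear.

**Last checks**
- **Wheel and pawl:** before-and-after pictures from both cameras agree to under a pixel, so the pawl is down and the wheel sits exactly one tooth pitch from where it was. The mid-push picture and the roughly 60 mm of finger travel show that it did turn.
- **Bystanders:** the lota, mug, soap box and scrubber look unmoved in the top picture. I did not measure their positions again.

**Disagreements**
- **Winder position:** my camera fit was about 4 mm off along winder y compared with the touch. I used the touch.
- **Pawl angle when raised:** the side view suggested about 0.8 rad and the top view about 0.7. Both are clear of the teeth.

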